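# Set the strip on the bench hook for the saw cut

## Task

The walnut strip on the bench hook is to be sawn off at its white pencil line. With the fingertips, push it back until it lies against the fence along its whole length, with its line level with the end of the bench hook that the line is nearest to, so that only the waste hangs over that end. Keep the strip flat on the hook and do not pick it up, leave the saw and the pieces standing around where they are, and take the hand away at the end.

Things in the scene. Friction and masses are not known exactly. Their poses are not given: they have to be found in the camera images.
- bench_hook: Pale beech bench hook, fixed, its cleat over the bench edge farthest from the robot. Board 230 mm (x) by 300 mm (y), 18 mm thick, flat on the bench; along its robot-side edge (-x) a fence, 35 mm wide, 30 mm high above the board, 300 mm long. Origin: centre of the board's underside. Always parallel to the world axes (+x away from the robot, +y to the robot's left); its y varies.
- hook_corner (a point): Where the fence's working face (looking to +x) meets the board's top, at the board's +y end: 80 mm to -x, 150 mm to +y, 18 mm up from the hook's origin. Axes as the hook's: the fence face is the plane x = 0, the end of the board the plane y = 0, its top z = 0; the board reaches 195 mm to +x and 300 mm to -y from here.
- strip: Loose flat walnut strip (dark brown), 200 mm long (its y), 45 mm wide (its x), 8 mm thick, 40 to 75 g, lying flat on the bench hook's board, clear of the fence and up to 15 degrees askew. Origin: centre of its underside; z up. It slides on the board and stops where it is left.
- cut_line (a point): Middle of the white pencil line, 2 mm wide, drawn squarely across the strip's top face (8 mm above the underside), 45 mm from the strip's +y end and 155 mm from its -y end. The 45 mm beyond the line is the waste. Axes as the strip's.
- strip_heel (a point): Lower corner of the strip at its -y end, on the long edge that faces the fence. Axes as the strip's.
- strip_toe (a point): Lower corner of the strip at its +y (waste) end, on the long edge that faces the fence. Axes as the strip's.
- saw: Back saw lying flat on the bench beyond the hook's +y end: steel blade with brass back, wooden handle towards the bench edge; about 350 mm long, about 100 mm wide, 22 mm high. To be left alone. Origin: on the bench, at the joint of blade and handle.
- driver: Small steel lathe driver with red, green and blue bands, standing upright on the bench, 38 mm across and 95 mm high. To be left alone. Origin: centre of its underside.
- drill_chuck: Steel drill chuck standing on the bench with its jaws up, 52 mm across and 80 mm high. To be left alone. Origin: centre of its underside.
- blank: Pale round turning blank standing on the bench, 58 mm across and 85 mm high. To be left alone. Origin: centre of its underside.
There are look-alikes about, which are no part of the job. Several things have the shape of the strip; the one meant has the colours described above.

How it is judged:
By the outcome, as a careful person would: the job done as asked, in the order asked, and still so for the second after the job is handed in, with the robot touching nothing.
It also fails if it takes over 58 s, if anything falls off the work surface, if the arm or the gripper's body presses on something with over 40 N, if the wrist force passes 120 N, or if a joint passes its speed limit or range.

## Robot

A 6-joint arm with a two-finger parallel gripper is mounted at the origin on the work surface. World frame = base frame: x ahead of the robot, y to its left, z up, the work surface at z = 0. Lengths are in m, angles in rad, forces in N, time in s.
With the tool pointing down it reaches from about 0.425 to 1.125 m from the base axis. Payload 14.9 kg.
Tool frame: the origin (TCP) lies on the centre line of the jaws, within the pads' length; the fingertips stand 8 mm ahead of it and the grasp point (between the pads) lies 11 mm behind it (robot.tcp_to_tips is the distance from the TCP to the fingertips, in m); z points along the fingers, y is the line along which they close (so a half turn about z gives the same grasp; the last joint's range is limited). The gripper opens to 91 mm and grips with 3 to 60 N. Pads are 32 mm wide; open, the fingers measure 118 mm over their backs; the gripper's body (76 mm by 178 mm) begins 60 mm behind the grasp point.
Start: joints at [-1.208, 0.379, 1.734, -0, 1.028, -0.033], TCP at [0.27, -0.646, 0.222] pointing down, gripper open.
Joint ranges: [-2.77, 2.77], [-0.74, 2.19], [0, 2.66], [-1.06, 4.2], [0.31, 2.87], [-3.08, 3.08]. Speed limits (rad/s): [1.89, 1.89, 2.39, 3.14, 3.14, 3.14].

## Interface

Orientations are given as a unit quaternion [w, x, y, z].
In Python, from station import robot gives the robot as it stands.
- The arm moves only by the tool play_rows, never from a script. Its argument "motion" is a list of rows, each an object of numbers: "gripper": the closure in counts, from 0 (fully open) to 255 (shut); "x", "y", "z": the shift along the tool's x, y, z in mm; "roll": the turn about the tool's z in rad. A call has 1 to 20 rows; each row is the pose to reach, as a shift and turn from the pose commanded when the call began, along the tool's axes at that moment; what a row does not reach only later rows make up. A row lasts 1/12 s, in which the tool goes at most 41.7 mm and 7.16 degrees, less where a joint would pass 70% of its speed; a pose out of reach is approached as far as the arm can. A call with a gripper value outside its range is refused whole. The fingers move at their own pace and stop on an object; the grip force is fixed at half the most. Time passes only in rows, so rows that repeat a pose let the fingers close. It gives the time, the measured TCP pose, the force, the opening and the grip force at its end, in the units of the state.
- robot.get_obs(): the state, without advancing time (a new reading comes with each control period).
- robot.snapshot(name): name is "scene" or "top"; returns the picture (420x560x3 uint8, red, green, blue); there is no depth.
- robot.camera_model(name): a dict with "fovy" (degrees; the focal length in pixels is half the picture's height over the tangent of half this angle, whatever the lens; pixels are square), "cx", "cy" (the principal point, pixels), "T" (4x4, takes a point from camera to world coordinates). Camera axes: x right, y down, z forward; pixel columns grow to the right and rows downward; lengths in m; the calibration is good to about 2 mm. A picture is of the moment at which its call begins. camera_model takes no time and is no camera call.
- robot.hand_in(): hands the job in; it is judged then, once.
Trained networks look in the newest picture that a camera, given by its name, has taken for a name from the list of things; names that differ only in an ending like _2 or _b are one class to them, and where a whole thing is asked for, a point or a joint stands for the part that bears it (a point fixed in the world has none). Each returns a list of dicts, best first, with "conf" (0 to 1); they miss things now and then, are a little off and sometimes report something else, mostly with a low value. They report only what shows in the picture. A call takes as long as a camera call. They do not tell look-alikes from the thing itself.
- robot.boxes_of(thing, camera): "at" ([x, y, z] in m, in the coordinates of the camera as it stood for that picture, good to about 4 mm: the middle of the surface that is visible of it).
- robot.spot_point(thing, camera): "at" ([x, y, z] in m, in the coordinates of the camera as it stood for that picture, good to about 4 mm: a listed point, or the origin of a listed thing).
The state is a dict: "t": time; "joint_pos": joint angles; "dq": joint speeds; "tau": joint torques, N m; "tool_pos": TCP position; "orientation": TCP orientation; "ft_force": force on the tool from outside, world axes, zero at the start; "moment": the same for the moment, N m; "opening": opening from 0.0 (shut) to 1.0 (fully open); "gripper_force": force on a finger pad.
Only numpy, scipy, OpenCV 4.12 (cv2) and the standard library are available. Lean on these libraries where they do the work, as an engineer would, in place of code of your own. Each camera call takes 0.05 s, during which the arm holds its last target. There are 200 camera calls.

## Working session

There is one attempt and no reset: what is moved stays moved. The work goes in short steps, Python scripts to look and compute and a tool call to move; the robot and the scene stay as the last step left them, time stands still between calls to the robot, and variables do not carry over. Pictures are saved under pics/ and viewed, at most 10 in all, crops included, and the job is handed in when it is done.

Besides the shell and the picture viewer there is one more tool, called after ">>>" as name([rows], argument=value, ...), one row to a line, values as JSON. play_rows: Moves the arm, as the interface text tells. Its arguments: {"type":"object","properties":{"motion":{"type":"array"}},"required":["motion"]}

```bash
mkdir -p pics; cat > h.py <<'E'
from station import robot
import numpy as np, cv2
def snap(c,f):
    im=robot.snapshot(c); cv2.imwrite('pics/'+f,im[:,:,::-1]); return im
def w(c,p):
    T=np.array(robot.camera_model(c)['T']); return (T@np.r_[p,1])[:3]
def ray(c,u,v,z):
    m=robot.camera_model(c); T=np.array(m['T']); f=210/np.tan(np.radians(m['fovy'])/2)
    d=T[:3,:3]@np.array([(u-m['cx'])/f,(v-m['cy'])/f,1]); o=T[:3,3]; return o+d*(z-o[2])/d[2]
def proj(c,P):
    m=robot.camera_model(c); f=210/np.tan(np.radians(m['fovy'])/2)
    q=np.linalg.inv(np.array(m['T']))@np.r_[P,1]; return np.array([m['cx']+f*q[0]/q[2],m['cy']+f*q[1]/q[2]])
E
python3 - <<'E'
from h import *
np.set_printoptions(precision=4,suppress=True)
for c in('scene','top'):
    snap(c,c+'0.png'); m=robot.camera_model(c); print(c,m['fovy'],np.array(m['T'])[:3,3],m.get('cx'),m.get('cy'), [k for k in m])
    for n in('hook_corner','cut_line','strip_heel','strip_toe','strip'):
        for d in robot.spot_point(n,c): print(n,round(d['conf'],2),w(c,d['at']),proj(c,w(c,d['at'])).round())
o=robot.get_obs();print(o['t'],o['tool_pos'],o['orientation'])
E
```

```text
scene 56.937163059468084 [ 1.2352 -0.3928  0.781 ] 288.05671880495987 208.20428173477254 ['fovy', 'cx', 'cy', 'T']
hook_corner 0.65 [0.5128 0.1026 0.0214] [341. 204.]
hook_corner 0.3 [ 0.5529  0.2883 -0.0004] [399. 202.]
cut_line 0.8 [ 0.615  -0.0212  0.029 ] [319. 237.]
cut_line 0.77 [ 0.5194 -0.5616  0.0126] [105. 278.]
cut_line 0.62 [0.5369 0.4888 0.0061] [448. 181.]
strip_heel 0.87 [ 0.4934 -0.2893  0.0072] [211. 241.]
strip_heel 0.73 [0.3919 0.4385 0.0034] [408. 162.]
strip_heel 0.65 [ 0.5608 -0.7215  0.0017] [ 33. 317.]
strip_toe 0.78 [ 0.4824 -0.5382 -0.0032] [115. 269.]
strip_toe 0.71 [ 0.5666  0.5242 -0.0014] [462. 186.]
strip_toe 0.61 [ 0.3022 -0.3434  0.0038] [176. 204.]
strip_toe 0.6 [0.6039 0.0259 0.0205] [333. 232.]
strip 0.82 [ 0.4859  0.4659 -0.0008] [431. 176.]
strip 0.81 [ 0.3886 -0.2995 -0.0013] [198. 220.]
strip 0.72 [ 0.5454 -0.62   -0.0006] [ 81. 298.]
strip 0.58 [ 0.6014 -0.0721  0.019 ] [300. 242.]
top 49.66062226930957 [ 0.3063 -0.0631  1.4467] 272.5929207752124 207.1506235347075 ['fovy', 'cx', 'cy', 'T']
hook_corner 0.84 [0.5083 0.1032 0.0161] [221. 208.]
cu
[... 227 characters left out ...]
0.3132  0.0071] [351. 264.]
strip_heel 0.91 [ 0.4903 -0.2918  0.0001] [344. 216.]
strip_heel 0.86 [ 0.5658 -0.7201 -0.0002] [476. 195.]
strip_heel 0.85 [ 0.5663 -0.1666  0.0151] [305. 191.]
strip_heel 0.62 [0.3917 0.4436 0.0003] [113. 243.]
strip_toe 0.96 [ 0.2992 -0.345   0.0028] [361. 276.]
strip_toe 0.87 [ 0.4792 -0.5374  0.0002] [421. 220.]
strip_toe 0.86 [ 0.5711  0.5258 -0.0015] [ 91. 188.]
strip_toe 0.78 [0.6021 0.0255 0.0203] [246. 179.]
strip 0.95 [ 0.6042 -0.0704  0.0147] [276. 179.]
strip 0.9 [ 0.3903 -0.3038  0.0018] [348. 247.]
strip 0.8 [0.4889 0.4661 0.0006] [108. 213.]
strip 0.55 [ 0.5448 -0.6195  0.0014] [445. 200.]
0.6 [ 0.2699 -0.6459  0.2219] [0.     0.9805 0.1966 0.    ]
```

```bash
python3 - <<'E'
import cv2
a=cv2.imread('pics/top0.png')
cv2.imwrite('pics/topc.png',cv2.resize(a[110:310,180:420],None,fx=3,fy=3,interpolation=cv2.INTER_CUBIC)[:600,:720])
E
```

```text
(no output)
```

View pics/scene0.png

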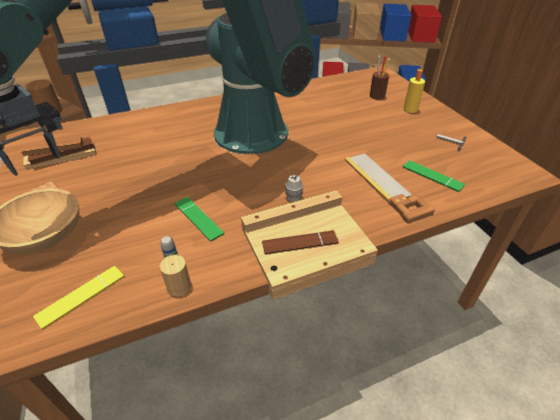

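View pics/topc.png

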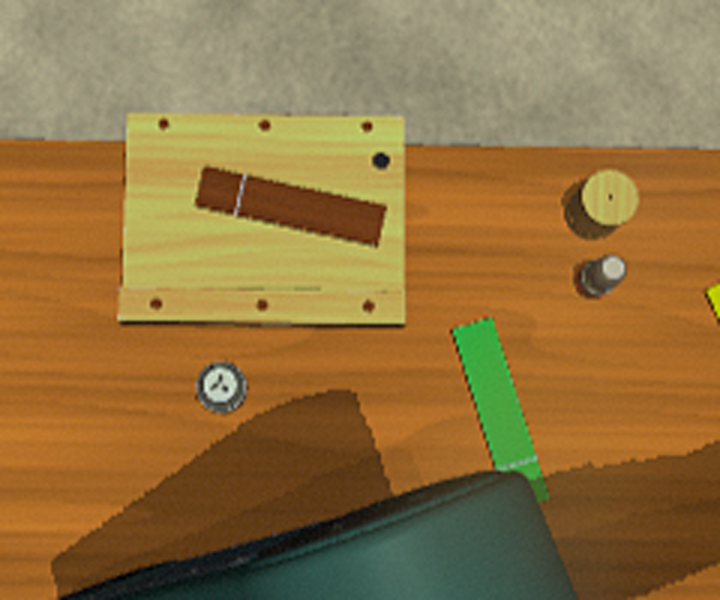

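The strip with the right shape on the hook is the walnut one with the white line: scene px (300,242), top px (276,179). The look-alikes are green at top (348,247) and (108,213), and yellow at top (445,200). The enlarged crop confirms it: dark brown, line at top px about (260,175). The toe is about 11° away from the fence, and the line is about 120 mm short of the hook's +y end at y≈0.103. I'll square it to the fence with the open fingers first, then push on the heel.

>>> play_rows([
  {"gripper": 0,"x": 610,"y": -370,"z": 0,"roll": 0.396},
  {"gripper": 0,"x": 610,"y": -370,"z": 0,"roll": 0.396},
  {"gripper": 0,"x": 610,"y": -370,"z": 0,"roll": 0.396},
  {"gripper": 0,"x": 610,"y": -370,"z": 0,"roll": 0.396},
  {"gripper": 0,"x": 610,"y": -370,"z": 0,"roll": 0.396},
  {"gripper": 0,"x": 610,"y": -370,"z": 0,"roll": 0.396},
  {"gripper": 0,"x": 610,"y": -370,"z": 0,"roll": 0.396},
  {"gripper": 0,"x": 610,"y": -370,"z": 0,"roll": 0.396},
  {"gripper": 0,"x": 610,"y": -370,"z": 0,"roll": 0.396},
  {"gripper": 0,"x": 610,"y": -370,"z": 0,"roll": 0.396},
  {"gripper": 0,"x": 610,"y": -370,"z": 0,"roll": 0.396},
  {"gripper": 0,"x": 610,"y": -370,"z": 0,"roll": 0.396},
  {"gripper": 0,"x": 610,"y": -370,"z": 0,"roll": 0.396},
  {"gripper": 0,"x": 610,"y": -370,"z": 0,"roll": 0.396},
  {"gripper": 0,"x": 610,"y": -370,"z": 0,"roll": 0.396},
  {"gripper": 0,"x": 610,"y": -370,"z": 0,"roll": 0.396},
  {"gripper": 0,"x": 610,"y": -370,"z": 0,"roll": 0.396},
  {"gripper": 0,"x": 610,"y": -370,"z": 0,"roll": 0.396},
  {"gripper": 0,"x": 610,"y": -370,"z": 0,"roll": 0.396},
  {"gripper": 0,"x": 610,"y": -370,"z": 0,"roll": 0.396},
])

```text
t: 2.27
tool_pos: [0.6897, -0.0694, 0.2216]
orientation: [0.0, 1.0, 0.0, -0.0]
ft_force: [0.0, -0.3, 0.5]
opening: 1.0
gripper_force: 0.0
```

```bash
python3 - <<'E'
from h import *
np.set_printoptions(precision=4,suppress=True)
a=cv2.imread('pics/top0.png'); 
# pale board mask edges per row/col (subpixel via saturation/value profile)
g=a[:,:,1].astype(float)
us=[];ue=[]
for v in range(152,204,2):
    r=np.abs(np.diff(cv2.GaussianBlur(g[v:v+1],(1,1),0)[0]))
    def pk(lo,hi):
        s=r[lo:hi]; return ((np.arange(lo,hi)+.5)*s**2).sum()/(s**2).sum()
    us.append((v,pk(216,227)));ue.append((v,pk(310,320)))
for L in(us,ue):
    P=np.array([ray('top',u,v,.018) for v,u in L]); print('end y',np.median(P[:,1]),P[::5,1])
P=[]
for u in range(226,310,4):
    s=np.abs(np.diff(g[142:155,u])); P.append(ray('top',u,((np.arange(142,154)+.5)*s**2).sum()/(s**2).sum(),.018)[0])
print('far x',np.median(P),'fence x',np.median(P)-.195)
print(ray('top',180+404/3,110+290/3,.048),'fence face top')
# scene camera: brightness none; corner of fence top +y end
for p in((341,196),(374,243)): print(ray('scene',*p,.048 if p[1]<200 else .018))
o=robot.get_obs();print(o['t'],o['tool_pos'],o['orientation'],o['ft_force'])
E
```

```text
end y 0.1048760824868391 [0.1059 0.1048 0.1037 0.1051 0.1048 0.1042]
end y -0.19518767496400619 [-0.1949 -0.1952 -0.1955 -0.1952 -0.1954 -0.1952]
far x 0.7033841005360177 fence x 0.5083841005360177
[ 0.5116 -0.1933  0.048 ] fence face top
[0.5075 0.1032 0.048 ]
[0.6828 0.1089 0.018 ]
2.2667 [ 0.6897 -0.0694  0.2216] [ 0.      1.      0.0003 -0.0003] [ 0.0339 -0.2511  0.4856]
```

>>> play_rows([
  {"gripper": 0,"x": 0,"y": 0,"z": 40,"roll": 0},
  {"gripper": 0,"x": 0,"y": 0,"z": 80,"roll": 0},
  {"gripper": 0,"x": 0,"y": 0,"z": 120,"roll": 0},
  {"gripper": 0,"x": 0,"y": 0,"z": 150,"roll": 0},
  {"gripper": 0,"x": 0,"y": 0,"z": 175,"roll": 0},
  {"gripper": 0,"x": 0,"y": 0,"z": 185,"roll": 0},
  {"gripper": 0,"x": 0,"y": 0,"z": 190,"roll": 0},
  {"gripper": 0,"x": 0,"y": 0,"z": 193,"roll": 0},
  {"gripper": 0,"x": 0,"y": 0,"z": 193,"roll": 0},
  {"gripper": 0,"x": -8,"y": 0,"z": 193,"roll": 0},
  {"gripper": 0,"x": -16,"y": 0,"z": 193,"roll": 0},
  {"gripper": 0,"x": -24,"y": 0,"z": 193,"roll": 0},
  {"gripper": 0,"x": -32,"y": 0,"z": 193,"roll": 0},
  {"gripper": 0,"x": -40,"y": 0,"z": 193,"roll": 0},
  {"gripper": 0,"x": -46,"y": 0,"z": 193,"roll": 0},
  {"gripper": 0,"x": -52,"y": 0,"z": 193,"roll": 0},
  {"gripper": 0,"x": -58,"y": 0,"z": 193,"roll": 0},
  {"gripper": 0,"x": -64,"y": 0,"z": 193,"roll": 0},
  {"gripper": 0,"x": -70,"y": 0,"z": 193,"roll": 0},
  {"gripper": 0,"x": -70,"y": 0,"z": 193,"roll": 0},
])

```text
t: 3.93
tool_pos: [0.6188, -0.0692, 0.0287]
orientation: [-0.0, 1.0, -0.0, -0.0]
ft_force: [0.4, -1.0, -0.0]
opening: 0.999
gripper_force: 0.0
```

```bash
python3 - <<'E'
from h import *
im=snap('scene','s1.png')[:,:,::-1]
cv2.imwrite('pics/s1c.png',cv2.resize(im[170:300,230:400],None,fx=4,fy=4,interpolation=cv2.INTER_CUBIC))
E
```

```text
(no output)
```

View pics/s1c.png

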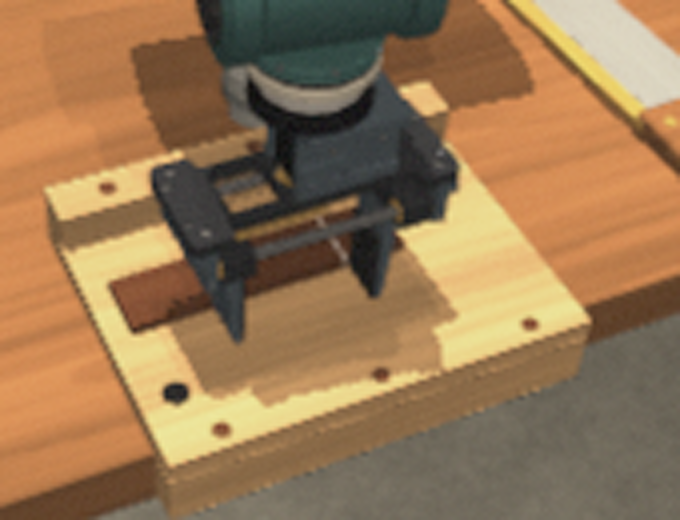

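The picture shows both fingertips against the strip's front edge, at crop px (235,330) and (375,285). The strip lies flat and has turned nearly parallel to the fence. I'll go on to just short of the fence.

>>> play_rows([
  {"gripper": 0,"x": -6,"y": 0,"z": 0,"roll": 0},
  {"gripper": 0,"x": -12,"y": 0,"z": 0,"roll": 0},
  {"gripper": 0,"x": -18,"y": 0,"z": 0,"roll": 0},
  {"gripper": 0,"x": -24,"y": 0,"z": 0,"roll": 0},
  {"gripper": 0,"x": -30,"y": 0,"z": 0,"roll": 0},
  {"gripper": 0,"x": -36,"y": 0,"z": 0,"roll": 0},
  {"gripper": 0,"x": -40,"y": 0,"z": 0,"roll": 0},
  {"gripper": 0,"x": -43,"y": 0,"z": 0,"roll": 0},
  {"gripper": 0,"x": -43,"y": 0,"z": 0,"roll": 0},
])

```text
t: 4.73
tool_pos: [0.5764, -0.0693, 0.0289]
orientation: [-0.0, 1.0, -0.0, -0.0]
ft_force: [0.3, -0.3, -0.7]
opening: 1.0
gripper_force: 0.0
```

```bash
python3 - <<'E'
from h import *
np.set_printoptions(precision=4,suppress=True)
for c in('scene','top'):
    im=snap(c,c+'2.png')
    for n in('cut_line','strip_heel','strip_toe','strip'):
        for d in robot.spot_point(n,c):
            p=w(c,d['at'])
            if abs(p[1]+.05)<.16 and p[0]>.45: print(c,n,round(d['conf'],2),p)
print(robot.get_obs()['ft_force'])
E
```

```text
scene cut_line 0.65 [ 0.5345 -0.0273  0.0296]
scene strip_heel 0.73 [ 0.5125 -0.183   0.019 ]
scene strip_toe 0.59 [0.5124 0.0215 0.0198]
scene strip_toe 0.35 [ 0.5128 -0.1807  0.0178]
scene strip 0.6 [ 0.5372 -0.0787  0.0198]
top strip_heel 0.7 [ 0.5152 -0.1755  0.0144]
[-0.0361 -0.422   0.146 ]
```

>>> play_rows([
  {"gripper": 0,"x": 10,"y": 0,"z": 0,"roll": 0},
  {"gripper": 0,"x": 25,"y": 0,"z": -5,"roll": 0},
  {"gripper": 0,"x": 25,"y": 0,"z": -40,"roll": 0},
  {"gripper": 255,"x": 10,"y": 30,"z": -60,"roll": 0},
  {"gripper": 255,"x": -10,"y": 65,"z": -60,"roll": 0},
  {"gripper": 255,"x": -30,"y": 100,"z": -60,"roll": 0},
  {"gripper": 255,"x": -39,"y": 135,"z": -60,"roll": 0},
  {"gripper": 255,"x": -39,"y": 153,"z": -60,"roll": 0},
  {"gripper": 255,"x": -39,"y": 153,"z": -60,"roll": 0},
  {"gripper": 255,"x": -39,"y": 153,"z": -60,"roll": 0},
  {"gripper": 255,"x": -39,"y": 153,"z": -30,"roll": 0},
  {"gripper": 255,"x": -39,"y": 153,"z": -10,"roll": 0},
  {"gripper": 255,"x": -39,"y": 153,"z": 0,"roll": 0},
  {"gripper": 255,"x": -39,"y": 153,"z": 0,"roll": 0},
  {"gripper": 255,"x": -39,"y": 145,"z": 0,"roll": 0},
  {"gripper": 255,"x": -39,"y": 138,"z": 0,"roll": 0},
  {"gripper": 255,"x": -39,"y": 131,"z": 0,"roll": 0},
  {"gripper": 255,"x": -39,"y": 124,"z": 0,"roll": 0},
  {"gripper": 255,"x": -39,"y": 117,"z": 0,"roll": 0},
  {"gripper": 255,"x": -39,"y": 110,"z": 0,"roll": 0},
])

```text
t: 6.9
tool_pos: [0.5385, -0.1786, 0.0295]
orientation: [0.0, 1.0, 0.0, 0.001]
ft_force: [-0.4, -1.7, 3.4]
opening: 0.005
gripper_force: 1.7
```

```bash
python3 - <<'E'
from h import *
np.set_printoptions(precision=4,suppress=True)
for c in('scene','top'):
    im=snap(c,c+'3.png')
    for n in('cut_line','strip_heel','strip_toe','strip'):
        for d in robot.spot_point(n,c):
            p=w(c,d['at'])
            if abs(p[1]+.05)<.16 and p[0]>.45: print(c,n,round(d['conf'],2),p)
im=cv2.imread('pics/scene3.png')
cv2.imwrite('pics/s3c.png',cv2.resize(im[170:300,230:400],None,fx=4,fy=4,interpolation=cv2.INTER_CUBIC))
o=robot.get_obs();print(o['tool_pos'],o['ft_force'],o['opening'])
E
```

```text
scene cut_line 0.64 [ 0.5369 -0.0167  0.0289]
scene strip_heel 0.81 [ 0.5122 -0.1713  0.02  ]
scene strip_toe 0.96 [0.514  0.0292 0.0226]
scene strip 0.75 [ 0.5356 -0.0712  0.0204]
top cut_line 0.65 [ 0.5371 -0.0095  0.0272]
top strip_toe 0.79 [0.5152 0.0295 0.0211]
top strip 0.97 [ 0.5325 -0.0674  0.0145]
[ 0.5379 -0.1795  0.0288] [-0.203  -0.4957  0.2742] 0.0025302641729703108
```

View pics/s3c.png

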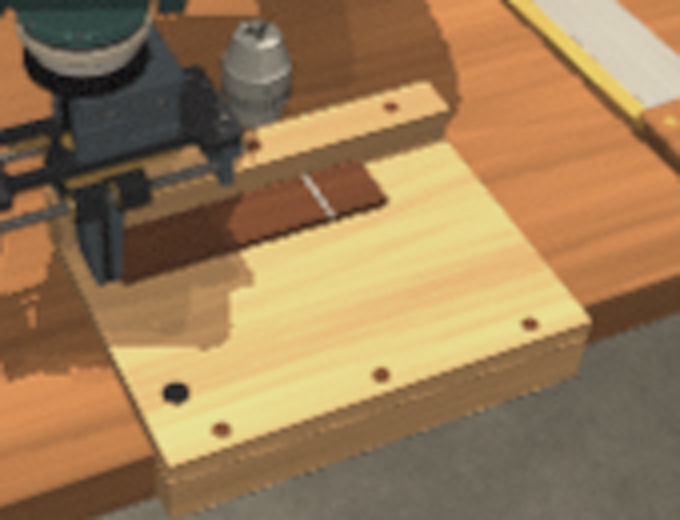

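The fingers are against the heel at crop px (120,270), and the strip is flat and parallel within a few mm of the fence. The line is at crop px (320,195). I'll push +y and stop short.

>>> play_rows([
  {"gripper": 255,"x": 0,"y": -6,"z": 0,"roll": 0},
  {"gripper": 255,"x": 0,"y": -12,"z": 0,"roll": 0},
  {"gripper": 255,"x": 0,"y": -18,"z": 0,"roll": 0},
  {"gripper": 255,"x": 0,"y": -24,"z": 0,"roll": 0},
  {"gripper": 255,"x": 0,"y": -30,"z": 0,"roll": 0},
  {"gripper": 255,"x": 0,"y": -36,"z": 0,"roll": 0},
  {"gripper": 255,"x": 0,"y": -42,"z": 0,"roll": 0},
  {"gripper": 255,"x": 0,"y": -48,"z": 0,"roll": 0},
  {"gripper": 255,"x": 0,"y": -54,"z": 0,"roll": 0},
  {"gripper": 255,"x": 0,"y": -60,"z": 0,"roll": 0},
  {"gripper": 255,"x": 0,"y": -66,"z": 0,"roll": 0},
  {"gripper": 255,"x": 0,"y": -72,"z": 0,"roll": 0},
  {"gripper": 255,"x": 0,"y": -78,"z": 0,"roll": 0},
  {"gripper": 255,"x": 0,"y": -84,"z": 0,"roll": 0},
  {"gripper": 255,"x": 0,"y": -90,"z": 0,"roll": 0},
  {"gripper": 255,"x": 0,"y": -95,"z": 0,"roll": 0},
  {"gripper": 255,"x": 0,"y": -99,"z": 0,"roll": 0},
  {"gripper": 255,"x": 0,"y": -102,"z": 0,"roll": 0},
  {"gripper": 255,"x": 0,"y": -103,"z": 0,"roll": 0},
  {"gripper": 255,"x": 0,"y": -103,"z": 0,"roll": 0},
])

```text
t: 9.07
tool_pos: [0.5381, -0.0761, 0.0289]
orientation: [-0.0, 1.0, -0.0, -0.0]
ft_force: [-0.3, 0.7, 0.2]
opening: 0.007
gripper_force: 0.0
```

```bash
python3 - <<'E'
from h import *
np.set_printoptions(precision=4,suppress=True)
for c in('scene','top'):
    im=snap(c,c+'4.png')
    for n in('cut_line','strip_heel','strip_toe','hook_corner'):
        for d in robot.spot_point(n,c):
            p=w(c,d['at'])
            if abs(p[1]-.05)<.12 and p[0]>.45: print(c,n,round(d['conf'],2),p,proj(c,p))
a=cv2.imread('pics/scene4.png')[180:260,290:390]; b=cv2.imread('pics/top4.png')[150:230,195:295]
cv2.imwrite('pics/s4c.png',np.hstack([cv2.resize(q,None,fx=4,fy=4,interpolation=cv2.INTER_CUBIC) for q in (a,b)]))
o=robot.get_obs();print(o['tool_pos'],o['ft_force'],o['opening'])
E
```

```text
scene cut_line 0.77 [0.537  0.09   0.0295] [341.4019 208.0663]
scene strip_heel 0.67 [ 0.5118 -0.0675  0.0182] [288.1271 220.0702]
scene strip_toe 0.82 [0.5114 0.1328 0.0189] [349.2937 201.6968]
scene hook_corner 0.59 [0.5092 0.1049 0.0213] [340.875  203.0603]
top cut_line 0.59 [0.5372 0.0894 0.0287] [224.7909 198.2411]
top strip_toe 0.61 [0.5153 0.1335 0.0167] [211.1395 205.4549]
top hook_corner 0.88 [0.5092 0.1005 0.0145] [221.5167 207.5899]
[ 0.5381 -0.0764  0.0289] [-0.0239  0.0492 -0.4227] 0.005134849350072745
```

View pics/s4c.png

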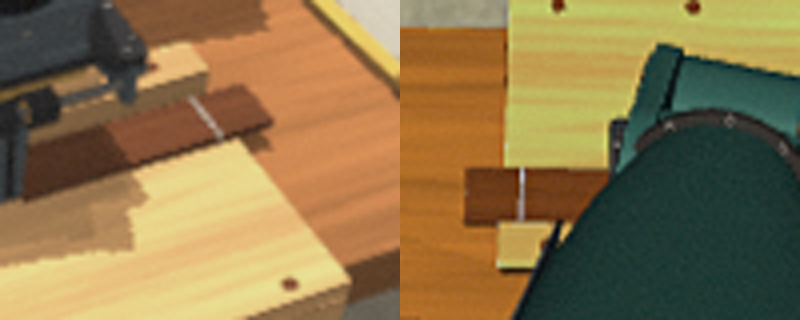

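The picture shows the strip flat and the line still inside the hook's +y end: line at top px about (225,198), end edge at about px 221. I'll measure that gap at sub-pixel level in both views.

```bash
cat > m.py <<'E'
from h import *
from scipy.optimize import least_squares
np.set_printoptions(precision=4,suppress=True)
def measure(k):
    a=cv2.imread(f'pics/top{k}.png').astype(float); G=a[:,:,1]; B=a[:,:,0]
    ys=[]
    for v in range(152,190,1):   # board end, beech vs bench
        s=np.abs(np.diff(G[v,214:228])); ys.append(ray('top',((np.arange(214,227)+.5)*s**2).sum()/(s**2).sum(),v,.018)[1])
    ye=np.median(ys)
    L=[]
    for v in range(195,204):     # white line on dark strip: blue channel
        s=B[v,214:236].copy(); s=np.clip(s-np.median(s)-15,0,None)
        if s.sum()>30: L.append(ray('top',(np.arange(214,236)*s).sum()/s.sum(),v,.026))
    print('top: end y',ye,'line y',np.median(np.array(L)[:,1]),'x',np.array(L)[:,0][[0,-1]],'gap',ye-np.median(np.array(L)[:,1]))
    a=cv2.imread(f'pics/scene{k}.png').astype(float); B=a[:,:,0]; L=[]
    for v in range(200,218):
        s=B[v,330:356]; i=np.argmax(s); 
        if s[i]>120 and s[i]-np.median(s)>35: L.append(np.r_[ray('scene',330+i,v,.026)[:2],v])
    print(np.array(L))
E
python3 - <<'E'
from m import *
measure(4)
E
```

```text
top: end y 0.10500320085120105 line y 0.089232769734361 x [0.5481 0.5224] gap 0.01577043111684004
[[  0.518    0.0897 205.    ]
 [  0.523    0.0903 206.    ]
 [  0.528    0.0908 207.    ]
 [  0.533    0.0914 208.    ]
 [  0.5368   0.0892 209.    ]
 [  0.5417   0.0898 210.    ]
 [  0.5466   0.0903 211.    ]
 [  0.5717   0.0956 216.    ]
 [  0.5764   0.0961 217.    ]]
```

>>> play_rows([
  {"gripper": 255,"x": 0,"y": -4,"z": 0,"roll": 0},
  {"gripper": 255,"x": 0,"y": -8,"z": 0,"roll": 0},
  {"gripper": 255,"x": 0,"y": -11,"z": 0,"roll": 0},
  {"gripper": 255,"x": 0,"y": -13,"z": 0,"roll": 0},
  {"gripper": 255,"x": 0,"y": -14,"z": 0,"roll": 0},
  {"gripper": 255,"x": 0,"y": -14,"z": 0,"roll": 0},
  {"gripper": 255,"x": 0,"y": -5,"z": 0,"roll": 0},
  {"gripper": 255,"x": 0,"y": 5,"z": -10,"roll": 0},
  {"gripper": 255,"x": 0,"y": 5,"z": -40,"roll": 0},
  {"gripper": 0,"x": 25,"y": -10,"z": -60,"roll": 0},
  {"gripper": 0,"x": 50,"y": -40,"z": -60,"roll": 0},
  {"gripper": 0,"x": 75,"y": -70,"z": -60,"roll": 0},
  {"gripper": 0,"x": 75,"y": -105,"z": -60,"roll": 0},
  {"gripper": 0,"x": 75,"y": -111,"z": -60,"roll": 0},
  {"gripper": 0,"x": 75,"y": -111,"z": -60,"roll": 0},
  {"gripper": 0,"x": 75,"y": -111,"z": -60,"roll": 0},
  {"gripper": 0,"x": 75,"y": -111,"z": -30,"roll": 0},
  {"gripper": 0,"x": 75,"y": -111,"z": -10,"roll": 0},
  {"gripper": 0,"x": 75,"y": -111,"z": 0,"roll": 0},
  {"gripper": 0,"x": 75,"y": -111,"z": 0,"roll": 0},
])

```text
t: 11.23
tool_pos: [0.6123, 0.0332, 0.0276]
orientation: [0.0, 1.0, -0.001, -0.001]
ft_force: [-0.8, 0.9, 0.2]
opening: 0.776
gripper_force: 0.0
```

>>> play_rows([
  {"gripper": 0,"x": -8,"y": 0,"z": 0,"roll": 0},
  {"gripper": 0,"x": -16,"y": 0,"z": 0,"roll": 0},
  {"gripper": 0,"x": -24,"y": 0,"z": 0,"roll": 0},
  {"gripper": 0,"x": -30,"y": 0,"z": 0,"roll": 0},
  {"gripper": 0,"x": -34,"y": 0,"z": 0,"roll": 0},
  {"gripper": 0,"x": -37,"y": 0,"z": 0,"roll": 0},
  {"gripper": 0,"x": -39,"y": 0,"z": 0,"roll": 0},
  {"gripper": 0,"x": -40,"y": 0,"z": 0,"roll": 0},
  {"gripper": 0,"x": -41,"y": 0,"z": 0,"roll": 0},
  {"gripper": 0,"x": -41,"y": 0,"z": 0,"roll": 0},
])

```text
t: 12.07
tool_pos: [0.5735, 0.0348, 0.0294]
orientation: [-0.0, 1.0, -0.0, 0.001]
ft_force: [4.7, -0.7, -0.7]
opening: 1.001
gripper_force: 2.5
```

>>> play_rows([
  {"gripper": 0,"x": -1,"y": 0,"z": 0,"roll": 0},
  {"gripper": 0,"x": -2,"y": 0,"z": 0,"roll": 0},
  {"gripper": 0,"x": -2,"y": 0,"z": 0,"roll": 0},
])

```text
t: 12.32
tool_pos: [0.5733, 0.0348, 0.0301]
orientation: [-0.0, 1.0, -0.0, 0.003]
ft_force: [11.2, -0.2, -0.6]
opening: 1.002
gripper_force: 5.7
```

>>> play_rows([
  {"gripper": 0,"x": 5,"y": 0,"z": 0,"roll": 0},
  {"gripper": 0,"x": 25,"y": 0,"z": 0,"roll": 0},
  {"gripper": 0,"x": 25,"y": 0,"z": -30,"roll": 0},
  {"gripper": 255,"x": 10,"y": 40,"z": -60,"roll": 0},
  {"gripper": 255,"x": -10,"y": 80,"z": -60,"roll": 0},
  {"gripper": 255,"x": -35,"y": 115,"z": -60,"roll": 0},
  {"gripper": 255,"x": -38,"y": 121,"z": -60,"roll": 0},
  {"gripper": 255,"x": -38,"y": 121,"z": -60,"roll": 0},
  {"gripper": 255,"x": -38,"y": 121,"z": -60,"roll": 0},
])

```text
t: 13.07
tool_pos: [0.5318, -0.087, 0.089]
orientation: [-0.0, 1.0, -0.001, -0.0]
ft_force: [0.3, -0.2, 0.7]
opening: 0.593
gripper_force: 0.0
```

```bash
python3 - <<'E'
from m import *
for c in('scene','top'): 
    snap(c,c+'5.png')
    for n in('cut_line','strip_heel','strip_toe','hook_corner'):
        for d in robot.spot_point(n,c):
            p=w(c,d['at'])
            if abs(p[1]-.05)<.12 and p[0]>.45: print(c,n,round(d['conf'],2),p)
measure(5)
a=cv2.imread('pics/scene5.png')[180:260,290:390]; b=cv2.imread('pics/top5.png')[150:230,195:295]
cv2.imwrite('pics/s5c.png',np.hstack([cv2.resize(q,None,fx=4,fy=4,interpolation=cv2.INTER_CUBIC) for q in (a,b)]))
E
```

```text
scene cut_line 0.95 [0.5341 0.102  0.0295]
scene strip_heel 0.62 [ 0.508  -0.0527  0.0205]
scene hook_corner 0.77 [0.5132 0.1051 0.0199]
top cut_line 0.97 [0.5344 0.1062 0.026 ]
top strip_toe 0.91 [0.5139 0.1485 0.0156]
top hook_corner 0.75 [0.5072 0.1038 0.015 ]
top: end y 0.10504832398222202 line y 0.10423661640806592 x [0.5479 0.5222] gap 0.0008117075741561064
[[  0.5199   0.1055 204.    ]
 [  0.5237   0.1033 205.    ]
 [  0.5288   0.1038 206.    ]
 [  0.5337   0.1043 207.    ]
 [  0.5387   0.1048 208.    ]
 [  0.5436   0.1053 209.    ]
 [  0.5474   0.1031 210.    ]
 [  0.5522   0.1036 211.    ]
 [  0.567    0.0951 215.    ]
 [  0.5717   0.0956 216.    ]
 [  0.5764   0.0961 217.    ]]
```

View pics/s5c.png

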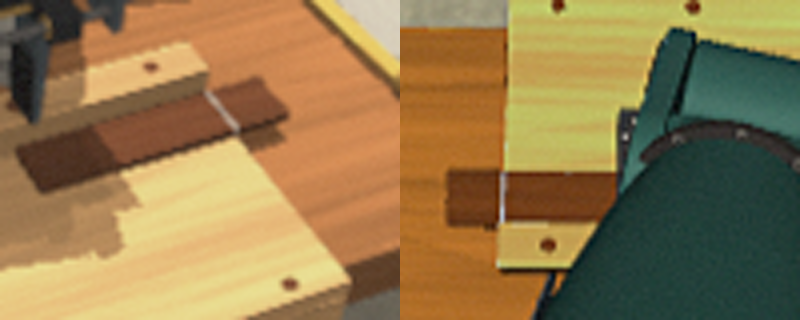

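The picture shows the line at left-crop px (225,110), running straight into the hook's end edge; in the top view the line sits on the edge at px ≈ 221. The gap is under 1 mm in both views, so it needs no further push. I'll take the hand away and check the whole length.

>>> play_rows([
  {"gripper": 0,"x": 0,"y": 20,"z": -40,"roll": 0},
  {"gripper": 0,"x": 0,"y": 60,"z": -80,"roll": 0},
  {"gripper": 0,"x": 0,"y": 100,"z": -120,"roll": 0},
  {"gripper": 0,"x": -20,"y": 140,"z": -130,"roll": 0},
  {"gripper": 0,"x": -40,"y": 180,"z": -130,"roll": 0},
  {"gripper": 0,"x": -60,"y": 220,"z": -130,"roll": 0},
  {"gripper": 0,"x": -80,"y": 260,"z": -130,"roll": 0},
  {"gripper": 0,"x": -100,"y": 300,"z": -130,"roll": 0},
  {"gripper": 0,"x": -120,"y": 340,"z": -130,"roll": 0},
  {"gripper": 0,"x": -130,"y": 380,"z": -130,"roll": 0},
  {"gripper": 0,"x": -130,"y": 400,"z": -130,"roll": 0},
  {"gripper": 0,"x": -130,"y": 400,"z": -130,"roll": 0},
  {"gripper": 0,"x": -130,"y": 400,"z": -130,"roll": 0},
])

```text
t: 14.65
tool_pos: [0.4008, -0.4901, 0.219]
orientation: [0.001, 1.0, -0.002, 0.0]
ft_force: [0.2, -0.2, -0.7]
opening: 1.003
gripper_force: 0.0
```

```bash
python3 - <<'E'
from m import *
for c in('scene','top'): snap(c,c+'6.png')
measure(6)
# front long edge of strip (beech->walnut) along y, top view
G=cv2.imread('pics/top6.png')[:,:,1].astype(float)
P=[]
for u in range(226,272,4):
    s=np.abs(np.diff(G[184:200,u])); P.append(ray('top',u,((np.arange(184,199)+.5)*s**2).sum()/(s**2).sum(),.024)[:2])
P=np.array(P); k=np.polyfit(P[:,1],P[:,0],1); print('front edge x',np.polyval(k,[-.05,.1]),'deg',np.degrees(np.arctan(k[0])))
a=cv2.imread('pics/scene6.png')[170:260,270:370]; b=cv2.imread('pics/top6.png')[150:240,205:305]
cv2.imwrite('pics/s6c.png',np.hstack([cv2.resize(q,None,fx=4,fy=4,interpolation=cv2.INTER_CUBIC) for q in (a,b)]))
E
```

```text
top: end y 0.10503827998779983 line y 0.1042408499776982 x [0.5479 0.5222] gap 0.0007974300101016296
[[  0.5148   0.105  203.    ]
 [  0.5199   0.1055 204.    ]
 [  0.5237   0.1033 205.    ]
 [  0.5288   0.1038 206.    ]
 [  0.5337   0.1043 207.    ]
 [  0.5387   0.1048 208.    ]
 [  0.5436   0.1053 209.    ]
 [  0.5474   0.1031 210.    ]
 [  0.5522   0.1036 211.    ]
 [  0.567    0.0951 215.    ]
 [  0.5717   0.0956 216.    ]
 [  0.5764   0.0961 217.    ]]
front edge x [0.5605 0.5556] deg -1.8721887206435182
```

View pics/s6c.png

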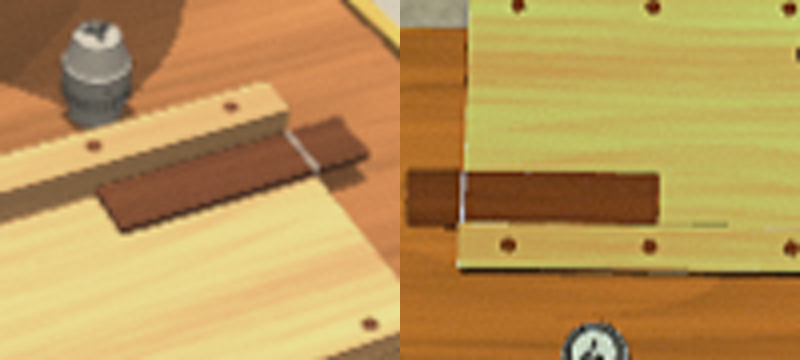

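The picture shows the strip flat with its line on the end edge. The heel may stand slightly off the fence, so I'll measure its angle properly using level crossings, with a hook edge as the control.

```bash
cat > a.py <<'E'
from m import *
def cross(p,lo):  # steepest half-level crossing
    t=(np.percentile(p,10)+np.percentile(p,90))/2; i=np.where(np.diff(np.sign(p-t)))[0]
    return None if len(i)!=1 else lo+i[0]+(t-p[i[0]])/(p[i[0]+1]-p[i[0]])
def edge(img,c,us,lof,n,z,name):
    P=[]
    for u in us:
        lo=int(lof(u)); x=cross(img[lo:lo+n,u],lo)
        if x is not None: P.append(ray(c,u,x,z)[:2])
    P=np.array(P); k=np.polyfit(P[:,1],P[:,0],1); r=P[:,0]-np.polyval(k,P[:,1])
    print(c,name,len(P),'x at ends',np.polyval(k,[P[:,1].min(),P[:,1].max()]),'deg %.2f'%np.degrees(np.arctan(k[0])),'rms mm %.2f'%(r.std()*1e3))
def angles(k):
    t=cv2.imread(f'pics/top{k}.png')[:,:,1].astype(float); s=cv2.imread(f'pics/scene{k}.png')[:,:,1].astype(float)
    edge(t,'top',range(226,268),lambda u:186,13,.026,'strip front')
    edge(t,'top',range(228,312),lambda u:144,9,.018,'board far')
    edge(t,'top',range(224,310),lambda u:212,10,.048,'fence back')
    f=lambda x,z:(lambda a,b:(lambda u:a[1]+(b[1]-a[1])*(u-a[0])/(b[0]-a[0])-6))(proj('scene',[x,-.04,z]),proj('scene',[x,.09,z]))
    edge(s,'scene',range(302,346),f(.556,.018),13,.020,'strip front')
    edge(s,'scene',range(296,338),f(.511,.022),9,.026,'strip back')
    edge(s,'scene',range(255,292),f(.509,.018),11,.018,'fence foot')
E
python3 -c "
from a import *
angles(6)
for c in('scene','top'):
    for n in('strip_heel','strip_toe'):
        for d in robot.spot_point(n,c):
            p=w(c,d['at'])
            if abs(p[1]-.05)<.12 and p[0]>.45: print(c,n,p)"
```

```text
top strip front 42 x at ends [0.5575 0.5571] deg -0.18 rms mm 0.23
top board far 77 x at ends [0.7056 0.7034] deg -0.45 rms mm 1.96
top fence back 74 x at ends [0.4775 0.4778] deg 0.08 rms mm 0.51
scene strip front 44 x at ends [0.5571 0.5584] deg 0.54 rms mm 0.38
scene strip back 26 x at ends [0.5052 0.5034] deg -0.83 rms mm 4.08
scene fence foot 36 x at ends [0.5118 0.512 ] deg 0.09 rms mm 0.46
scene strip_heel [ 0.5104 -0.0543  0.0201]
scene strip_toe [0.5139 0.1486 0.0204]
top strip_heel [ 0.5112 -0.0473  0.0114]
top strip_toe [0.5143 0.1468 0.0182]
top strip_toe [0.5362 0.1056 0.026 ]
```

The front edge is at x=0.557, which equals the fence foot at 0.512 plus the 45 mm width. It is parallel within the measuring error, and the line is within about 1 mm of the end.

```bash
python3 -c "
from station import robot
print(robot.hand_in())"
```

```text
the job is handed in; nothing more can be done
None
```

I handed the job in: the walnut strip lies flat against the fence along its whole length, its line within about 1 mm of the hook's +y end by my measurements, and the hand is clear. No verdict came back.

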